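Hold the dryer's enable key turned

ROBOT

A 6-joint arm with a two-finger parallel gripper is mounted at the origin on the work surface; the furniture and walls round the work are solid. World frame = base frame: x ahead of the robot, y to its left, z up, the work surface at z = 0. Lengths are in m, angles in degrees, forces in N, time in s.
With the tool pointing down it reaches from about 0.325 to 0.925 m from the base axis. Payload 3.1 kg.
Tool frame: the origin (TCP) lies at the very end of the fingers, on their centre line; the grasp point (between the pads) lies 19 mm behind it; z points along the fingers, y is the line along which they close (so a half turn about z gives the same grasp; the last joint's range is limited). The gripper opens to 85 mm and grips with 20 to 120 N. Pads are 22 mm wide; open, the fingers measure 114 mm over their backs; the gripper's body (76 mm by 85 mm) begins 54 mm behind the grasp point. The pads swing forward as they close: fully open they stand 13 mm farther back than shut.
Start: joints at [-80.054, 12.427, 92.441, -0, 75.132, -6.429], TCP at [0.176, -0.6, 0.231] pointing down, gripper open.
Joint ranges: [-157.48, 157.48], [-44.54, 120.13], [17.64, 146.25], [-64.5, 244.5], [7.68, 150.69], [-147.95, 147.95]. Speed limits (degrees/s): [159.86, 159.86, 180, 180, 180, 180].

INTERFACE

Orientations are given as [roll, pitch, yaw] about the fixed x, y, z axes, in that order (R = Rz(yaw) Ry(pitch) Rx(roll)).
In Python, from cell import manip gives the robot as it stands.
- The arm moves only by the tool jog_arm, never from a script. Its argument "plan" is a list of rows, each an object with "grip": the opening, from 0 (shut) to 1 (fully open); "xyz": the shift along the tool's x, y, z in units of 50 mm (1.0 is 50 mm), a list of three; "yaw": the turn about the tool's z in units of 6 degrees (1.0 is 6 degrees). A call has exactly 8 rows; each row shifts and turns the commanded pose from where the row before left it, along the tool's axes as they then stand; what a row does not reach is not made up. A row lasts 1/10 s, in which the tool goes at most 50 mm and 8.59 degrees, less where a joint would pass 70% of its speed; a pose out of reach is approached as far as the arm can. A call is refused whole if a number of a shift passes 1 or a number of a turn 1, either way. A call with a gripper value outside its range is refused whole. The fingers move at their own pace and stop on an object; "grip_force" is the grip in N (left out, the last holds). Time passes only in rows, so rows that do not move let the fingers close, or fill a call up. It gives the time, the measured TCP pose, the force, the opening and the grip force at its end, in the units of the state.
- manip.state(): the state, without advancing time (a new reading comes with each control period).
- manip.get_image(name): name is "scene" or "top" or "wrist"; returns the picture (420x560x3 uint8, red, green, blue); there is no depth.
- manip.camera_info(name): a dict with "K" (3x3 intrinsics, pixels), "view" (4x4, takes a point from world to camera coordinates). Camera axes: x right, y up, looking along -z (the intrinsics and any distortion apply to the point x, -y, -z); pixel columns grow to the right and rows downward; lengths in m; the calibration is good to about 2 mm. A picture is of the moment at which its call begins: read the wrist's pose just before it. camera_info takes no time and is no camera call; for the wrist camera it gives the pose at the moment of the call.
- manip.hand_in(): hands the job in; it is judged then, once.
The state is a dict: "time_s": time; "q": joint angles; "qd": joint speeds; "effort": joint torques, N m; "position": TCP position; "eef_rot": TCP orientation; "force": force on the tool from outside, world axes, zero at the start; "torque": the same for the moment, N m; "width": opening from 0.0 (shut) to 1.0 (fully open); "grasp_force": force on a finger pad.
Only numpy, scipy, OpenCV 4.12 (cv2) and the standard library are available. Lean on these libraries where they do the work, as an engineer would, in place of code of your own. Each camera call takes 0.05 s, during which the arm holds its last target. There are 200 camera calls.

TASK

Switch on the print dryer from its grey switch box: swing the box's cover door up by its handle until it stands upright or leans back, and leave it open. Then take the key with the round disc head out of the wooden key rest, push it fully home into the keyway in the box, working it past the sticky pins, turn it a quarter turn clockwise (seen from above) to its stop, and finish while still holding it turned, because a spring turns it back. Leave the other two keys in the rest and do not knock other things about.

Things in the scene. Friction and masses are not known exactly. Their poses are not given: they have to be found in the camera images.
- switch_box: Grey metal switch box fixed to the table, 164 (x) x 150 (y) x 80 mm high, with bolted foot flanges 17 mm out on its y sides. Origin at the centre of its underside, z up; -x is the side of the cover's handle, the cover is hinged on the +x rim. Below the cover is a recess 152 x 138 mm; its metal panel lies 55 mm above the table.
- cover (a joint): Angle of the cover door, rad: 0 closed, flat on the box; grows as it is lifted; about 1.57 upright; stop at 2.0. It may start slightly ajar. The stiff hinge (about 0.25 Nm) holds it wherever it is left; it weighs 0.22 kg.
- cover_handle (a point): Middle of the cover's handle: steel bar 10 mm thick, 84 mm long, parallel to the hinge, 40 mm above the cover's outer face, a post at each end; 126 mm above the table when shut. From the hinge line: 147 mm along the cover, 46 mm out. The free edge is 15 mm beyond the bar. Axes turn with the cover: y along the bar, z out of the face, x toward the hinge.
- cover_hinge (a point): Middle of the cover's hinge line, 80 mm above the table at the box's far (+x) rim; same axes as cover_handle, turning with the cover. The cover plate is 162 mm long from here, 148 mm wide and 6 mm thick.
- key_round: Key to use, upright in one of the rest's slots (which one varies). Flat black head: round disc 40 mm across, 12 thick, centre 60 mm above the tip; total height 80. Steel blade 18 wide, 6 thick, 32 mm long, rounded tip; shoulder (26 wide) 32 mm above the tip. 40 to 85 g. Origin at the blade's tip; z up to the head, x along the width of blade and head, y through the thickness.
- key_square: Another key, to be left: same blade, tall narrow head 26 wide x 48 mm tall, 12 thick. Origin at the blade's tip; z up to the head, x along the width of blade and head, y through the thickness.
- key_short: Another key, to be left: same blade, short head 26 wide x 26 mm tall, 12 thick. Origin at the blade's tip; z up to the head, x along the width of blade and head, y through the thickness.
- key_rest: Wooden block 190 (x) x 54 (y) x 42 mm high, fixed to the table; origin at the centre of its underside. Three slots in a row along x, 62 mm apart, 20 x 8 mm; a key stands in each with its shoulder on the block's top and its tip 10 mm above the table. Keys are drawn straight up, by at least 35 mm.
- keyway (a point): Centre of the keyway's mouth in the brass plug's top, 61 mm above the table, on the vertical turning axis, 88 mm from the hinge line. x along the slot (20 mm), y across (8 mm), z up; 37 mm deep. Key goes in from above, its x along this x, either way round; home when its tip is 32 mm down. Pins 8 and 16 mm down catch it: push 5 to 15 N or wiggle a few degrees.
- lock_plug (a joint): Angle of the lock plug, rad: 0 at rest, grows clockwise seen from above; stop at 1.6 (a quarter turn). A spring returns it: about 0.03 Nm at rest to 0.1 Nm at the stop. The blade has 1 mm of play on every side, so the plug may lag the key by up to 0.2 rad.
- mug: Bystander: white mug, 78 x 110 x 97 mm; origin at the centre of its underside.
- pencil: Bystander: yellow pencil lying on the table, 174 mm long; origin at the centre of its underside.
- spring_clamp_a: Bystander: spring clamp lying on the table, 111 mm long; origin at the centre of its underside.
- blue_tape: Bystander: roll of tape lying flat, 105 mm across, 24 mm high; origin at the centre of its underside.
- marker_b: Bystander: felt marker lying on the table, 136 mm long; origin at the centre of its underside.
- pin_tin: Bystander: closed tin, 81 x 116 x 30 mm; origin at the centre of its underside.

How it is judged (in metres and radians):
On the way, in this order (a step that is already met when the one before it is completed fails the run):
1. the cover door stands open, upright or beyond (value of joint cover above 1.35 rad), for 0.2 s.
2. the round-headed key is fully home in the keyway, not yet turned (z of key_round in the frame of keyway below -0.027 m and horizontal distance between key_round and keyway below 0.005 m and angle between key_round's own z axis and vertical below 0.12 rad and value of joint cover above 1.35 rad and value of joint lock_plug below 0.5 rad), for 0.1 s.
At the end, for the whole second after the job is handed in: Cover open at least 1.35 rad; round-headed key in the keyway, tip 27 mm or more below the mouth, within 5 mm of the axis, within 0.12 rad of upright; plug turned at least 1.3 rad clockwise; fingers press the key over 1 N; other two keys within 20 mm of their start (z of key_round in the frame of keyway below -0.027 m and horizontal distance between key_round and keyway below 0.005 m and angle between key_round's own z axis and vertical below 0.12 rad and value of joint cover above 1.35 rad and value of joint lock_plug above 1.3 rad and contact force between the fingers and key_round above 1 N and distance of each of key_square, key_short from where it was at the start of the episode below 0.02 m); the arm keeps its last pose, push and grip.
It fails at once if another key was pulled out or knocked over (distance of any of key_square, key_short from where it was at the start of the episode above 0.02 m).
It fails at once if a bystander was knocked more than 5 cm away (distance of any of mug, pencil, spring_clamp_a, blue_tape, marker_b, pin_tin from where it was at the start of the episode above 0.05 m).
It also fails if it takes over 58 s, if anything falls off the work surface, if the arm or the gripper's body presses on something with over 40 N, if the wrist force passes 120 N, or if a joint passes its speed limit or range.

## Working session

There is one attempt and no reset: what is moved stays moved. The work goes in short steps, Python scripts to look and compute and a tool call to move; the robot and the scene stay as the last step left them, time stands still between calls to the robot, and variables do not carry over. Pictures are saved under pics/ and viewed, at most 10 in all, crops included, and the job is handed in when it is done.

Besides the shell and the picture viewer there is one more tool, called after ">>>" as name(argument=value, ...) on one line, values as JSON. jog_arm: Moves the arm, as the interface text tells. Its arguments: {"type":"object","properties":{"plan":{"type":"array"},"grip_force":{"type":"number"}},"required":["plan"]}

```bash
ls; mkdir -p pics
python3 - <<'E'
from cell import manip
import cv2,numpy as np
for n in("scene","top"):
    cv2.imwrite(f"pics/{n}0.png",manip.get_image(n)[:,:,::-1])
    c=manip.camera_info(n);print(n,np.round(c["K"],1).tolist(),np.round(c["view"],3).tolist(),[k for k in c])
s=manip.state();print(s)
E
```

```text
pics
scene [[389.1, 0.0, 271.9], [0.0, 389.1, 213.0], [0.0, 0.0, 1.0]] [[-0.846, -0.534, -0.02, 0.373], [0.374, -0.618, 0.691, -0.297], [-0.381, 0.577, 0.722, -0.956], [0.0, 0.0, 0.0, 1.0]] ['K', 'view']
top [[406.2, 0.0, 280.0], [0.0, 406.2, 211.2], [0.0, 0.0, 1.0]] [[0.01, -1.0, -0.013, -0.064], [0.998, 0.009, 0.065, -0.505], [-0.065, -0.013, 0.998, -1.146], [0.0, 0.0, 0.0, 1.0]] ['K', 'view']
{'time_s': 0.1, 'q': array([-8.00536385e+01,  1.24719582e+01,  9.25215912e+01,  6.49131798e-04,
        7.51328075e+01, -6.42869535e+00]), 'qd': array([-0.08329627, -0.10752476, -0.21528482,  0.02355403,  0.0107937 ,
        0.0302023 ]), 'effort': array([-8.15492658e-04, -3.98076582e+01, -3.04970205e+01, -1.19176734e-04,
        4.24873302e-03,  1.88977128e-05]), 'position': array([ 0.17609517, -0.59889661,  0.230083  ]), 'eef_rot': array([-1.79874508e+02, -1.47708380e-02,  1.63748734e+01]), 'force': array([0.16711189, 0.13168139, 0.42551121]), 'torque': array([-0.01198428,  0.01349474, -0.01316322]), 'grasp_force': 0.0, 'width': 1.0010017316073099}
```

View pics/scene0.png

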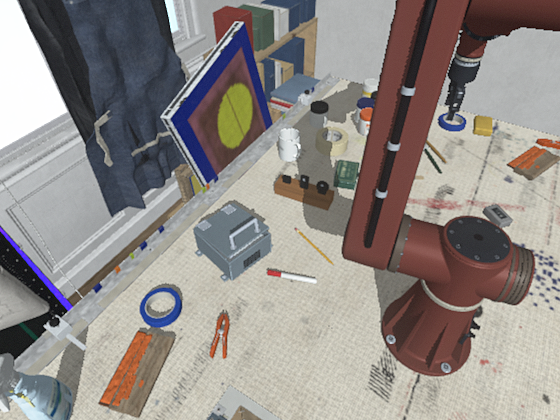

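View pics/top0.png

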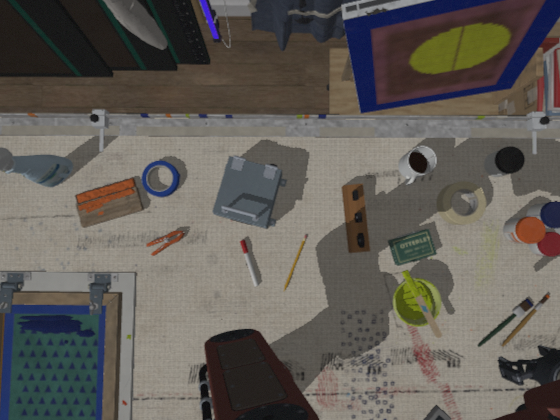

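The box is at about (250,192) and the rest at about (355,217) in the top view. I'll enlarge both views in one picture to read the corners.

Run:
```python
import cv2,numpy as np
t=cv2.imread("pics/top0.png")[140:265,205:380]; s=cv2.imread("pics/scene0.png")[165:290,185:345]
a=cv2.resize(t,None,fx=4.5,fy=4.5,interpolation=2)
cv2.imwrite("pics/c1.png",a)
b=cv2.resize(s,None,fx=4.5,fy=4.5,interpolation=2);cv2.imwrite("pics/c2.png",b)
```

```text
(no output)
```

View pics/c1.png

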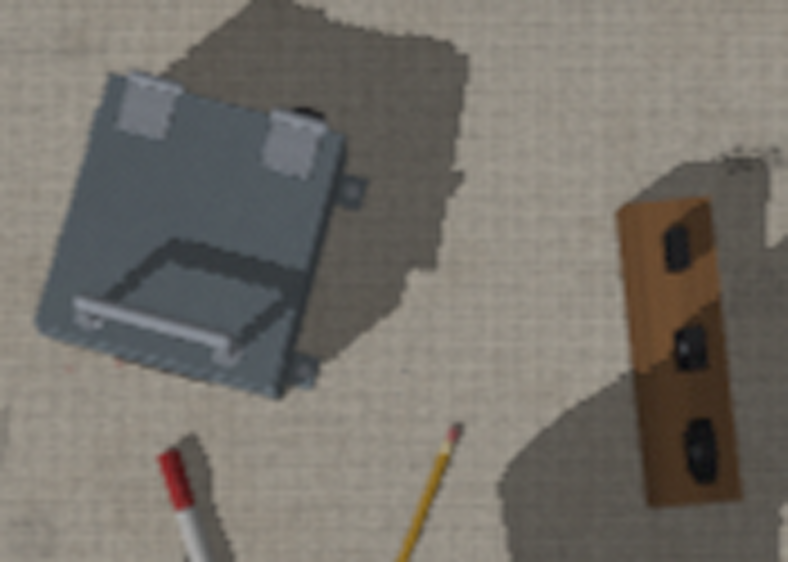

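View pics/c2.png

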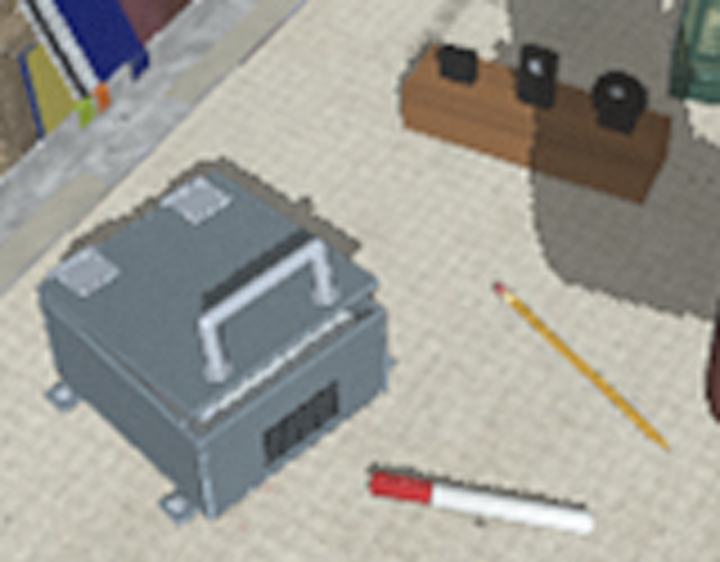

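The cover is slightly ajar, with the handle bar ends at c1 (78,303) and (232,345). The round key is in the slot nearest the robot, at c1 (703,450). I'll fit the poses from these points.

```bash
cat > h.py <<'E'
import numpy as np, cv2
from scipy.optimize import least_squares
from scipy.spatial.transform import Rotation as R
def proj(c,P):
    P=np.atleast_2d(P); p=P@c["view"][:3,:3].T+c["view"][:3,3]
    q=(p*[1,-1,-1])@c["K"].T; return q[:,:2]/q[:,2:]
def ray(c,uv):
    d=np.linalg.inv(c["K"])@[uv[0],uv[1],1]; d=d*[1,-1,-1]; Rm=c["view"][:3,:3]
    return -Rm.T@c["view"][:3,3], Rm.T@d
def atz(c,uv,z):
    o,d=ray(c,uv); return o+d*(z-o[2])/d[2]
def place(x,y,yaw,L):
    c,s=np.cos(yaw),np.sin(yaw); L=np.atleast_2d(L)
    return np.c_[x+c*L[:,0]-s*L[:,1], y+s*L[:,0]+c*L[:,1], L[:,2]]
def cov(a,u,v,w): # u along cover from hinge to free edge, v along hinge, w out; box frame
    return [0.082-u*np.cos(a)+w*np.sin(a), v, 0.080+u*np.sin(a)+w*np.cos(a)]
E
cat > fit.py <<'E'
from h import *; from cell import manip
T=manip.camera_info("top");S=manip.camera_info("scene")
ct=lambda p:((p[0]+.5)/4.5-.5+205,(p[1]+.5)/4.5-.5+140)
cs=lambda p:((p[0]+.5)/4.5-.5+185,(p[1]+.5)/4.5-.5+165)
cp=[((.147,.042,.046),(80,303),(208,322)),((.147,-.042,.046),(230,345),(318,243)),((0,.074,.006),(110,73),(42,288)),((0,-.074,.006),(345,135),(215,165)),
((.162,.074,.006),(40,330),(200,422)),((.162,-.074,.006),(283,393),(380,287))]
def f(p):
    r=[]
    for l,a,b in cp:
        W=place(*p[:3],cov(p[3],*l)); r+=[*(proj(T,W)[0]-ct(a)),*(proj(S,W)[0]-cs(b))]
    for l,b in (((-.082,.075,0),(210,518)),((-.082,-.075,0),(385,390))):
        r+=[*(proj(S,place(*p[:3],l))[0]-cs(b))]
    return np.array(r)
g=atz(T,(250,192),.08)
o=least_squares(f,[g[0],g[1],-.2,.1],loss="soft_l1");p=o.x
print("box",p[:2],np.degrees(p[2:]),np.round(f(p).reshape(-1,2),1).tolist())
print("keyway",place(*p[:3],[-.006,0,.061]),"handle",place(*p[:3],cov(p[3],.147,0,.046)),"hinge",place(*p[:3],[.082,0,.08]))
rp=[((.095,-.027,.042),(710,198),None),((-.095,-.027,.042),(742,497),(670,120)),((-.095,.027,0),None,(645,203)),((.095,.027,0),None,(402,125)),((.095,.027,.042),None,(405,95)),((.095,-.027,.042),None,(436,45)),
((.095,.027,0),(618,210),None),((-.095,.027,0),(648,507),None),((-.062,0,.070),None,(620,98))]
def fr(q):
    r=[]
    for l,a,b in rp:
        W=place(*q,l)
        if a: r+=[*(proj(T,W)[0]-ct(a))]
        if b: r+=[*(proj(S,W)[0]-cs(b))]
    return np.array(r)
g=atz(T,(355,217),.04)
q=least_squares(fr,[g[0],g[1],0.1],loss="soft_l1").x
print("rest",q[:2],np.degrees(q[2]),np.round(fr(q).reshape(-1,2),1).tolist(),"key",place(*q,[-.062,0,.01]))
for n,k in(("mug",(417,163)),("tin",(412,247)),("pencil",(296,262)),("marker",(249,262))): print(n,atz(T,k,.02).round(3))
W=manip.camera_info("wrist"); print("wristcam",ray(W,(280,210)),np.round(W["K"],0).tolist())
E
python3 fit.py
```

```text
box [0.55418011 0.02824853] [-14.02556549   5.99666285] [[1.2, 0.3], [1.0, 0.9], [-0.4, -0.8], [0.8, 1.5], [-0.1, -0.5], [-1.2, -0.2], [0.4, -0.8], [0.7, 1.0], [-1.2, -0.7], [-0.7, -1.0], [-1.3, -0.7], [0.9, -1.3], [1.3, 1.2], [1.7, -0.4]]
keyway [[0.54835899 0.02970266 0.061     ]] handle [[0.4965607  0.04264198 0.14110546]] hinge [[0.6337355  0.00837544 0.08      ]]
rest [ 0.48861819 -0.27369617] 5.973805786196805 [[0.3, -0.7], [0.5, 0.6], [0.9, -0.6], [-0.6, 0.9], [0.5, 1.0], [-0.4, -1.6], [-0.3, -0.2], [-0.5, 0.3], [-0.4, -0.3], [0.0, 0.0]] key [[ 0.42695487 -0.28014875  0.01      ]]
mug [ 0.648 -0.45   0.02 ]
tin [ 0.408 -0.433  0.02 ]
pencil [ 0.362 -0.106  0.02 ]
marker [0.361 0.027 0.02 ]
wristcam (array([ 0.23934714, -0.58121038,  0.37266706]), array([-0.25283066, -0.07533972, -0.96458366])) [[374.0, 0.0, 279.0], [0.0, 374.0, 209.0], [0.0, 0.0, 1.0]]
```

>>> jog_arm(plan=[{"grip": 1,"xyz": [0,0,0],"yaw": -1},{"grip": 1,"xyz": [0,0,0],"yaw": -1},{"grip": 1,"xyz": [0,0,0],"yaw": -1},{"grip": 1,"xyz": [0,0,0],"yaw": -1},{"grip": 1,"xyz": [0,0,0],"yaw": -1},{"grip": 1,"xyz": [0,0,0],"yaw": -1},{"grip": 1,"xyz": [0,0,0],"yaw": -1},{"grip": 1,"xyz": [0,0,0],"yaw": -1}], grip_force=40)

```text
time_s: 0.9
position: [0.1761, -0.5991, 0.2305]
eef_rot: [-180.0, -0.1, 64.6]
force: [-0.2, 0.0, 0.3]
width: 1.003
grasp_force: 0.0
```

>>> jog_arm(plan=[{"grip": 0.5,"xyz": [0,0,0],"yaw": -1},{"grip": 0.5,"xyz": [0,0,0],"yaw": -1},{"grip": 0.5,"xyz": [0.85,0.2,0],"yaw": 0},{"grip": 0.5,"xyz": [0.85,0.2,0],"yaw": 0},{"grip": 0.5,"xyz": [0.85,0.2,0],"yaw": 0},{"grip": 0.5,"xyz": [0.85,0.2,0],"yaw": 0},{"grip": 0.5,"xyz": [0.85,0.2,0],"yaw": 0},{"grip": 0.5,"xyz": [0.85,0.2,0],"yaw": 0}])

```text
time_s: 1.7
position: [0.2949, -0.364, 0.2307]
eef_rot: [-180.0, -0.0, 76.3]
force: [0.1, -0.1, -0.2]
width: 0.502
grasp_force: 0.0
```

>>> jog_arm(plan=[{"grip": 0.5,"xyz": [0.85,0.2,0],"yaw": 0},{"grip": 0.5,"xyz": [0.85,0.2,0],"yaw": 0},{"grip": 0.5,"xyz": [0.85,0.2,0],"yaw": 0},{"grip": 0.5,"xyz": [0.85,0.2,0],"yaw": 0},{"grip": 0.5,"xyz": [0.85,0.2,0],"yaw": 0},{"grip": 0.5,"xyz": [0.85,0.2,0],"yaw": 0},{"grip": 0.5,"xyz": [0.85,0.2,0],"yaw": 0},{"grip": 0.5,"xyz": [0.85,0.2,0],"yaw": 0}])

```text
time_s: 2.5
position: [0.4526, -0.0525, 0.231]
eef_rot: [-180.0, 0.0, 76.4]
force: [-0.2, -0.5, 0.9]
width: 0.498
grasp_force: 0.0
```

>>> jog_arm(plan=[{"grip": 0.5,"xyz": [0.7,0.14,0],"yaw": 0},{"grip": 0.5,"xyz": [0.7,0.14,0],"yaw": 0},{"grip": 0.5,"xyz": [0.66,0.13,0],"yaw": 0},{"grip": 0.5,"xyz": [0,0,0.6],"yaw": 0},{"grip": 0.5,"xyz": [0,0,0.6],"yaw": 0},{"grip": 0.5,"xyz": [0,0,0.6],"yaw": 0},{"grip": 0.5,"xyz": [0,0,0.38],"yaw": 0},{"grip": 0.5,"xyz": [0,0,0],"yaw": 0}])

```text
time_s: 3.3
position: [0.493, 0.0411, 0.1184]
eef_rot: [-179.5, 0.1, 76.4]
force: [-0.1, -0.5, -0.4]
width: 0.497
grasp_force: 0.0
```

Run:
```python
from cell import manip
import cv2
s=manip.state();print(s["position"],s["force"])
cv2.imwrite("pics/w1.png",manip.get_image("wrist")[:,:,::-1])
```

```text
[0.49300294 0.04114835 0.11842185] [-0.12784648 -0.50843541 -0.36270492]
```

View pics/w1.png

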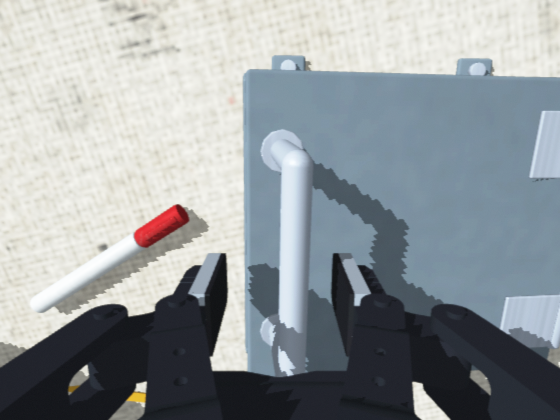

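The wrist view shows a round bar at column ~295, between the pads at 222 and 338. I'll close on it and swing it along the arc.

>>> jog_arm(plan=[{"grip": 0.3,"xyz": [0,0.06,0],"yaw": 0},{"grip": 0,"xyz": [0,0,0],"yaw": 0},{"grip": 0,"xyz": [0,0,0],"yaw": 0},{"grip": 0,"xyz": [0,0,0],"yaw": 0},{"grip": 0,"xyz": [0,0.15,-0.3],"yaw": 0},{"grip": 0,"xyz": [0,0.18,-0.28],"yaw": 0},{"grip": 0,"xyz": [0,0.21,-0.26],"yaw": 0},{"grip": 0,"xyz": [0,0.235,-0.235],"yaw": 0}])

```text
time_s: 4.15
position: [0.5341, 0.0314, 0.1769]
eef_rot: [-179.5, 0.1, 76.4]
force: [-7.4, 1.1, 2.8]
width: 0.102
grasp_force: 39.1
```

>>> jog_arm(plan=[{"grip": 0,"xyz": [0,0.26,-0.21],"yaw": 0},{"grip": 0,"xyz": [0,0.28,-0.18],"yaw": 0},{"grip": 0,"xyz": [0,0.3,-0.15],"yaw": 0},{"grip": 0,"xyz": [0,0.31,-0.115],"yaw": 0},{"grip": 0,"xyz": [0,0.32,-0.08],"yaw": 0},{"grip": 0,"xyz": [0,0.33,-0.045],"yaw": 0},{"grip": 0,"xyz": [0,0.33,-0.01],"yaw": 0},{"grip": 0,"xyz": [0,0.33,0.03],"yaw": 0}])

```text
time_s: 4.95
position: [0.6576, -0.0003, 0.2174]
eef_rot: [179.9, 0.2, 76.3]
force: [-3.4, -4.6, 9.0]
width: 0.1
grasp_force: 40.7
```

>>> jog_arm(plan=[{"grip": 0,"xyz": [0,0.325,0.06],"yaw": 0},{"grip": 0,"xyz": [0,0.32,0.1],"yaw": 0},{"grip": 0,"xyz": [0,0.31,0.13],"yaw": 0},{"grip": 0,"xyz": [0,0.29,0.16],"yaw": 0},{"grip": 0,"xyz": [0,0,0],"yaw": 0},{"grip": 0,"xyz": [0,0,0],"yaw": 0},{"grip": 0.35,"xyz": [0,0,0],"yaw": 0},{"grip": 0.35,"xyz": [0,0,0],"yaw": 0}])

```text
time_s: 5.75
position: [0.7186, -0.0128, 0.1934]
eef_rot: [179.8, -0.0, 76.4]
force: [0.7, -0.5, 1.1]
width: 0.349
grasp_force: 0.6
```

>>> jog_arm(plan=[{"grip": 0.35,"xyz": [0,0,-0.5],"yaw": 0},{"grip": 0.35,"xyz": [0,0,-0.8],"yaw": 0},{"grip": 0.35,"xyz": [0,0,-0.8],"yaw": 0},{"grip": 0.35,"xyz": [0,-0.3,-0.2],"yaw": 0},{"grip": 0.35,"xyz": [0.2,-0.8,0],"yaw": 0},{"grip": 0.35,"xyz": [0.2,-0.8,0],"yaw": 0},{"grip": 0.35,"xyz": [0.2,-0.8,0],"yaw": 0},{"grip": 0.35,"xyz": [0.2,-0.8,0],"yaw": 0}])

```text
time_s: 6.55
position: [0.5552, 0.0688, 0.3074]
eef_rot: [179.9, -0.1, 76.4]
force: [-0.6, 0.7, 0.0]
width: 0.353
grasp_force: 0.0
```

>>> jog_arm(plan=[{"grip": 0.35,"xyz": [0,0,0.7],"yaw": 0},{"grip": 0.35,"xyz": [0,0,0.7],"yaw": 0},{"grip": 0.35,"xyz": [0,0,0.7],"yaw": 0},{"grip": 0.35,"xyz": [0,0,0.7],"yaw": 0},{"grip": 0.35,"xyz": [0,0,0],"yaw": 0},{"grip": 0.35,"xyz": [0,0,0],"yaw": 0},{"grip": 0.35,"xyz": [0,0,0],"yaw": 0},{"grip": 0.35,"xyz": [0,0,0],"yaw": 0}])

```text
time_s: 7.35
position: [0.5587, 0.0676, 0.1696]
eef_rot: [179.7, -0.1, 76.4]
force: [-1.2, 0.8, 0.9]
width: 0.344
grasp_force: 0.0
```

Run:
```python
from cell import manip
import cv2,pickle
s=manip.state();print(s["position"],s["eef_rot"],s["force"])
pickle.dump({k:(v.tolist()) for k,v in manip.camera_info("wrist").items()},open("w2.pkl","wb"))
cv2.imwrite("pics/w2.png",manip.get_image("wrist")[:,:,::-1])
```

```text
[0.55869948 0.06760554 0.16958293] [ 1.79706006e+02 -7.67863708e-02  7.63815897e+01] [-1.22901005  0.84380738  0.90293459]
```

View pics/w2.png

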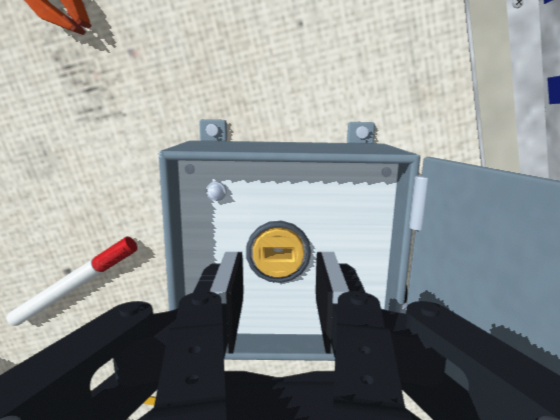

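The wrist view shows the open cover and the brass plug at (278,252). Its slot runs horizontally in the image, which is along box x. I'll measure it precisely.

Run:
```python
from h import *; import pickle
c={k:np.array(v) for k,v in pickle.load(open("w2.pkl","rb")).items()}
im=cv2.imread("pics/w2.png").astype(int); b,g,r=im[...,0],im[...,1],im[...,2]
m=((r-b>70)).astype(np.uint8); m[:200]=0;m[300:]=0;m[:,:235]=0;m[:,325:]=0
ct,_=cv2.findContours(m,cv2.RETR_EXTERNAL,2); k=max(ct,key=cv2.contourArea); e=cv2.fitEllipse(k);print(e)
P=atz(c,e[0],.061);print("plug",P)
roi=cv2.resize(im[215:290,240:320].astype(np.uint8),None,fx=8,fy=8,interpolation=2);cv2.imwrite("pics/c3.png",roi)
# edges of slot: sample rays as points at z .061
print(atz(c,(262,252),.061),atz(c,(294,252),.061))
```

```text
((277.6708679199219, 252.09652709960938), (48.66159439086914, 50.101707458496094), 93.80886840820312)
plug [0.55039866 0.03379058 0.061     ]
[0.53948131 0.03653018 0.061     ] [0.56181539 0.03108175 0.061     ]
```

View pics/c3.png

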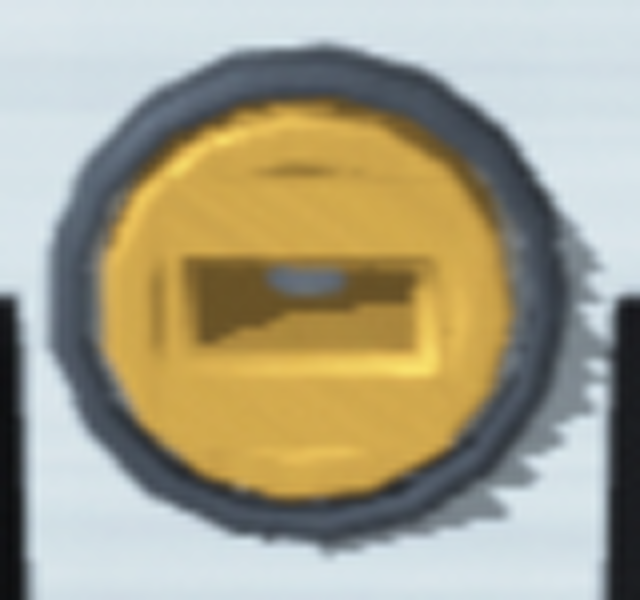

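The slot is centred at px (277.2,252.6), in line with box x at a yaw of about -14°. Next I'll rotate and go to the key.

>>> jog_arm(plan=[{"grip": 0.5,"xyz": [0,0,-0.7],"yaw": 0},{"grip": 0.5,"xyz": [0,0,-0.8],"yaw": 0},{"grip": 0.5,"xyz": [0,0,-0.5],"yaw": -1},{"grip": 0.5,"xyz": [0,0,0],"yaw": -1},{"grip": 0.5,"xyz": [0,0,0],"yaw": -1},{"grip": 0.5,"xyz": [0,0,0],"yaw": -1},{"grip": 0.5,"xyz": [0,0,0],"yaw": -1},{"grip": 0.5,"xyz": [0,0,0],"yaw": -1}])

```text
time_s: 8.2
position: [0.5572, 0.0675, 0.2681]
eef_rot: [179.9, 0.1, 112.6]
force: [-1.4, 0.2, -1.2]
width: 0.501
grasp_force: 0.0
```

>>> jog_arm(plan=[{"grip": 0.5,"xyz": [0,0,0],"yaw": -1},{"grip": 0.5,"xyz": [0,0,0],"yaw": -1},{"grip": 0.5,"xyz": [0,0,0],"yaw": -1},{"grip": 0.5,"xyz": [0,0,0],"yaw": -1},{"grip": 0.5,"xyz": [0,0,0],"yaw": -1},{"grip": 0.5,"xyz": [0,0,0],"yaw": -1},{"grip": 0.5,"xyz": [0,0,0],"yaw": -1},{"grip": 0.5,"xyz": [0,0,0],"yaw": -1}])

```text
time_s: 9.0
position: [0.5572, 0.0675, 0.2681]
eef_rot: [180.0, 0.1, 160.6]
force: [-0.2, -0.6, -0.5]
width: 0.498
grasp_force: 0.0
```

>>> jog_arm(plan=[{"grip": 0.5,"xyz": [0,0,0],"yaw": -1},{"grip": 0.5,"xyz": [0,0,0],"yaw": -1},{"grip": 0.5,"xyz": [0,0,0],"yaw": -1},{"grip": 0.5,"xyz": [0,0,0],"yaw": -1},{"grip": 0.5,"xyz": [0,0,0],"yaw": -0.3},{"grip": 0.5,"xyz": [0.35,-0.7,0],"yaw": 0},{"grip": 0.5,"xyz": [0.35,-0.7,0],"yaw": 0},{"grip": 0.5,"xyz": [0.35,-0.7,0],"yaw": 0}])

```text
time_s: 9.8
position: [0.5158, -0.0435, 0.2681]
eef_rot: [-179.9, 0.1, -173.7]
force: [0.1, 0.1, -0.8]
width: 0.504
grasp_force: 0.0
```

>>> jog_arm(plan=[{"grip": 0.5,"xyz": [0.35,-0.7,0],"yaw": 0},{"grip": 0.5,"xyz": [0.35,-0.7,0],"yaw": 0},{"grip": 0.5,"xyz": [0.35,-0.7,0],"yaw": 0},{"grip": 0.5,"xyz": [0.35,-0.7,0.3],"yaw": 0},{"grip": 0.5,"xyz": [0.35,-0.7,0.6],"yaw": 0},{"grip": 0.5,"xyz": [0.35,-0.7,0.6],"yaw": 0},{"grip": 0.5,"xyz": [0.22,-0.33,0.5],"yaw": 0},{"grip": 0.5,"xyz": [0,0,0],"yaw": 0}])

```text
time_s: 10.6
position: [0.4217, -0.2808, 0.1637]
eef_rot: [179.8, -0.3, -174.1]
force: [-0.1, -0.0, -0.4]
width: 0.505
grasp_force: 0.0
```

Run:
```python
from cell import manip
import cv2,pickle
s=manip.state();print(s["position"],s["eef_rot"],s["force"],s["q"],s["time_s"])
pickle.dump({k:(v.tolist()) for k,v in manip.camera_info("wrist").items()},open("w3.pkl","wb"))
cv2.imwrite("pics/w3.png",manip.get_image("wrist")[:,:,::-1])
```

```text
[ 0.42174275 -0.28075644  0.16372197] [ 179.76875958   -0.25697988 -174.05567373] [-0.11751181 -0.00180994 -0.37575887] [-4.15732641e+01  2.22293902e+00  1.11471590e+02 -3.63202788e-02
  6.66495661e+01 -1.37502576e+02] 10.6
```

View pics/w3.png

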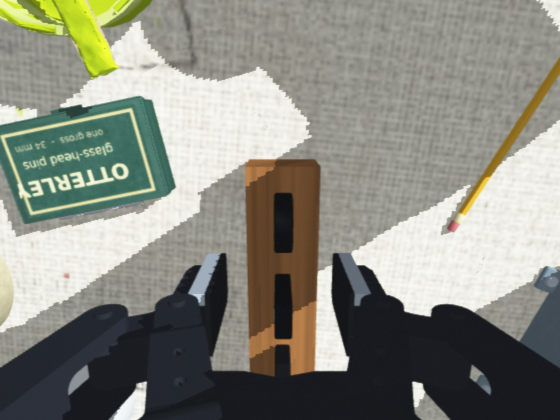

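The round head is at (283,222), rows ~193–252, and is well aligned with the tool. I'll fit its position.

Run:
```python
from h import *; import pickle
c={k:np.array(v) for k,v in pickle.load(open("w3.pkl","rb")).items()}
im=cv2.imread("pics/w3.png").astype(int)
m=(im.max(2)<45).astype(np.uint8); m[:180]=0;m[262:]=0;m[:,:255]=0;m[:,312:]=0
ct,_=cv2.findContours(m,cv2.RETR_EXTERNAL,2); k=max(ct,key=cv2.contourArea);
x,y,w,h=cv2.boundingRect(k);print(x,y,w,h,cv2.minAreaRect(k))
bb=np.array([x-.5,y-.5,x+w-.5,y+h-.5])
t=np.linspace(0,2*np.pi,200)
D=np.concatenate([np.c_[.02*np.cos(t),s*np.ones(200)*.006,.07+.02*np.sin(t)] for s in(1,-1)])
def f(p):
    q=proj(c,place(p[0],p[1],np.radians(p[2]),D));hull=cv2.convexHull(q.astype(np.float32)).reshape(-1,2)
    return np.r_[hull.min(0),hull.max(0)]-bb
for yaw in(4,6,8):
    o=least_squares(lambda p:f([*p,yaw]),[.427,-.28]);print(yaw,o.x,f([*o.x,yaw]).round(1))
# rest edges in image: near end corners at top
for uv in((246,161),(319,160)): print(atz(c,uv,.042))
# rest side edges direction: orange top boundary
for r in(180,220,260,300):
    row=im[r]; o=(row[:,2]-row[:,0]>25)&(np.arange(560)>225)&(np.arange(560)<335); i=np.where(o)[0]; print(r,i.min(),i.max(),atz(c,(i.max(),r),.042)[:2])
```

```text
274 193 19 60 ((283.0, 222.5), (59.0, 18.0), 90.0)
4 [ 0.42889182 -0.27808352] [-1.2 -0.2  0.7  1.1]
6 [ 0.42860805 -0.27795604] [-0.3 -0.3  0.4  0.4]
8 [ 0.428655   -0.27776898] [-1.  -0.5  0.9  0.8]
[ 0.39451091 -0.30732707  0.042     ]
[ 0.38845748 -0.25598647  0.042     ]
180 244 320 [ 0.40262165 -0.2533912 ]
220 246 319 [ 0.43238784 -0.25018306]
260 247 317 [ 0.46397476 -0.24754329]
300 248 317 [ 0.49730625 -0.24318629]
```

>>> jog_arm(plan=[{"grip": 0.5,"xyz": [-0.13,0.02,0.3],"yaw": 0},{"grip": 0.5,"xyz": [0,0,0.6],"yaw": 0},{"grip": 0.5,"xyz": [0,0,0.6],"yaw": 0},{"grip": 0.5,"xyz": [0,0,0.4],"yaw": 0},{"grip": 0.5,"xyz": [0,0,0.2],"yaw": 0},{"grip": 0.5,"xyz": [0,0,0],"yaw": 0},{"grip": 0.5,"xyz": [0,0,0],"yaw": 0},{"grip": 0.5,"xyz": [0,0,0],"yaw": 0}], grip_force=80)

```text
time_s: 11.45
position: [0.4326, -0.2793, 0.0633]
eef_rot: [-179.9, 0.1, -173.8]
force: [0.6, -0.2, 0.7]
width: 0.501
grasp_force: 0.0
```

>>> jog_arm(plan=[{"grip": 0.5,"xyz": [0.09,0,0.16],"yaw": 0},{"grip": 0.5,"xyz": [0,0,0],"yaw": 0},{"grip": 0.5,"xyz": [0,0,0],"yaw": 0},{"grip": 0.2,"xyz": [0,0,0],"yaw": 0},{"grip": 0,"xyz": [0,0,0],"yaw": 0},{"grip": 0,"xyz": [0,0,0],"yaw": 0},{"grip": 0,"xyz": [0,0,0],"yaw": 0},{"grip": 0,"xyz": [0,0,0],"yaw": 0}])

```text
time_s: 12.25
position: [0.4266, -0.2788, 0.0538]
eef_rot: [180.0, -0.0, -173.8]
force: [-1.8, 2.0, 2.9]
width: 0.131
grasp_force: 77.9
```

>>> jog_arm(plan=[{"grip": 0,"xyz": [0,0,-0.2],"yaw": 0},{"grip": 0,"xyz": [0,0,-0.4],"yaw": 0},{"grip": 0,"xyz": [0,0,-0.5],"yaw": 0},{"grip": 0,"xyz": [0,0,-0.6],"yaw": 0},{"grip": 0,"xyz": [0,0,-0.7],"yaw": 0},{"grip": 0,"xyz": [0,0,-0.6],"yaw": 0},{"grip": 0,"xyz": [0,0,0],"yaw": 0.9},{"grip": 0,"xyz": [0,0,0],"yaw": 0.9}])

```text
time_s: 13.05
position: [0.4275, -0.2801, 0.2061]
eef_rot: [-179.8, 0.2, 175.2]
force: [-0.1, -0.3, -0.9]
width: 0.134
grasp_force: 77.9
```

>>> jog_arm(plan=[{"grip": 0,"xyz": [0,0,0],"yaw": 0.9},{"grip": 0,"xyz": [0,0,0],"yaw": 0.67},{"grip": 0,"xyz": [-0.07,0.5,0],"yaw": 0},{"grip": 0,"xyz": [-0.07,0.5,0],"yaw": 0},{"grip": 0,"xyz": [-0.07,0.5,0],"yaw": 0},{"grip": 0,"xyz": [-0.07,0.5,0],"yaw": 0},{"grip": 0,"xyz": [-0.07,0.5,0],"yaw": 0},{"grip": 0,"xyz": [-0.07,0.5,0],"yaw": 0}])

```text
time_s: 13.85
position: [0.4837, -0.1378, 0.204]
eef_rot: [-180.0, 0.1, 166.0]
force: [0.2, 0.4, 0.2]
width: 0.121
grasp_force: 78.0
```

>>> jog_arm(plan=[{"grip": 0,"xyz": [-0.07,0.5,0],"yaw": 0},{"grip": 0,"xyz": [-0.07,0.5,0],"yaw": 0},{"grip": 0,"xyz": [-0.07,0.5,0],"yaw": 0},{"grip": 0,"xyz": [-0.07,0.5,0],"yaw": 0},{"grip": 0,"xyz": [-0.07,0.5,0],"yaw": 0},{"grip": 0,"xyz": [-0.07,0.5,0],"yaw": 0},{"grip": 0,"xyz": [-0.04,0.5,0],"yaw": 0},{"grip": 0,"xyz": [0,0.12,0],"yaw": 0}])

```text
time_s: 14.65
position: [0.5503, 0.0333, 0.204]
eef_rot: [180.0, 0.1, 166.1]
force: [0.4, 0.1, -1.5]
width: 0.128
grasp_force: 78.1
```

```bash
cat > shot.py <<'E'
import sys; from cell import manip
import cv2,pickle
s=manip.state();print(s["position"],s["eef_rot"],s["force"],s["q"].round(1),s["time_s"],s["width"])
n=sys.argv[1]
pickle.dump({k:(v.tolist()) for k,v in manip.camera_info("wrist").items()},open(n+".pkl","wb"))
cv2.imwrite(f"pics/{n}.png",manip.get_image("wrist")[:,:,::-1])
E
python3 shot.py w4
```

```text
[0.5503213  0.03329706 0.20403832] [1.79965819e+02 6.61166198e-02 1.66096768e+02] [ 0.43889426  0.12238511 -1.5050916 ] [ -3.8   4.9 104.    0.   71.  -79.9] 14.65 0.12783029306980093
```

View pics/w4.png

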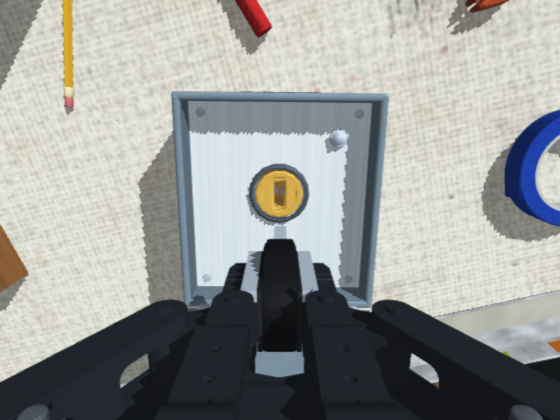

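The held key is at column ~280, with its blade tip seen at about (280,232). The plug is at (279,193) and the slot is in line with the blade. I'll measure the offset numerically.

```bash
cat > plug.py <<'E'
import sys,pickle; from h import *
n=sys.argv[1]; Z=float(sys.argv[2]) # tip z
c={k:np.array(v) for k,v in pickle.load(open(n+".pkl","rb")).items()}
im=cv2.imread(f"pics/{n}.png").astype(int); b,g,r=im[...,0],im[...,1],im[...,2]
m=(r-b>70).astype(np.uint8); m[:,:200]=0;m[:,360:]=0;m[:100]=0;m[300:]=0
k=max(cv2.findContours(m,cv2.RETR_EXTERNAL,1)[0],key=cv2.contourArea)[:,0].astype(float)
W=np.array([atz(c,p,.061) for p in k])[:,:2]
# robust circle at z=.061
o=least_squares(lambda p:np.hypot(*(W-p[:2]).T)-p[2],[*W.mean(0),.018],loss="soft_l1",f_scale=.0003);print("plug",o.x, "spread",np.std(o.fun))
e=cv2.fitEllipse(k.astype(np.float32)) if len(k)>5 else None;print(e,cv2.boundingRect(k.astype(np.int32)))
for R_ in eval(sys.argv[3]):
    print(R_," ".join("%d/%d/%d"%tuple(x) for x in im[R_,262:300:1]))
E
python3 plug.py w4 .16 "[]"
python3 - <<'E'
import cv2
im=cv2.imread("pics/w4.png")
g=cv2.cvtColor(im,6)
for r in range(216,248,2): print(r,g[r,266:296])
print("slot cols r193",g[193,255:305])
print("slot rows c280",g[165:225,280])
E
```

```text
plug [0.54937584 0.03279194 0.01820745] spread 0.0002926513443098288
((278.8548583984375, 192.863037109375), (45.8956413269043, 46.07789611816406), 36.3437614440918) (256, 170, 47, 47)
216 [ 90  88  78  71  80  96 112 120 120 122 128 136 145 147 136 129 127 119
 119 123 127 141 130 103  87  81  78  74  71  77]
218 [ 62  68  81  90  94  96  93  91  90  86  77  64  66  75  75  75  81  83
  84  86  89  89  88  80  74  74  87 123 180 213]
220 [119  93  71  63  62  63  64  66  68  70  73  76  80  80  75  74  73  70
  68  69  69  72  87 127 180 214 222 226 227 226]
222 [137 137 136 132 130 128 125 124 115 103 103  92  77  82  86  94 113 122
 127 141 183 214 220 225 225 226 227 227 227 225]
224 [216 193 150 148 148 140 133 143 182 212 217 194 156 175 181 145 146 184
 217 224 227 226 226 225 225 226 227 227 227 226]
226 [229 226 225 227 226 221 217 219 208 186 182 182 182 180 181 176 174 181
 184 191 212 225 225 225 225 226 227 228 227 226]
228 [230 230 229 228 226 225 224 220 198 175 171 171 171 171 172 172 172 171
 173 181 208 225 225 225 225 226 227 229 227 226]
230 [230 229 228 227 226 2
[... 895 characters left out ...]
  21  20  21  18  21  22  19  20  21  21  20
  20  20  21  21  20  20  20  20  19  30  89 177]
246 [ 22  21  22  23  21  22  21  21  22  21  22  21  22  21  21  21  21  21
  21  21  21  22  22  21  21  20  20  22  34 102]
slot cols r193 [127 153 172 174 174 180 182 178 175 174 176 175 176 176 177 177 181 183
 166 130  99  95  96  97  97  98  97 101 105 108 125 153 169 174 173 173
 175 176 174 170 152 133 154 171 173 175 178 166 126  96]
slot rows c280 [ 97 104  98  72  76  96 173 191 178 176 173 162 134 163 173 150 122 101
  99 100  99  99  98  96  96  98  96  96  98  96  95  91  84  85  85  83
  84  84  83  91 130 160 174 165 173 171 191 182 174 169 165 136 100  75
  92  75  66  86 130 181]
```

```bash
cat >> h.py <<'E'
t_=np.linspace(0,2*np.pi,400)
DISC=np.concatenate([np.c_[.02*np.cos(t_),s*np.ones(400)*.006,.06+.02*np.sin(t_)] for s in(1,-1)])
def keyfit(c,psi,tipz,col,row,colz):
    """key xy from blade centre column (at height colz above tip) and top row of the disc head"""
    def f(p):
        d=proj(c,place(p[0],p[1],np.radians(psi),DISC)+[0,0,tipz])
        b=proj(c,place(p[0],p[1],np.radians(psi),[.009,0,colz])+[0,0,tipz])
        return [d[:,1].min()-row,b[0,0]-col]
    return least_squares(f,[.55,.033]).x
E
python3 - <<'E'
from h import *; import pickle
c={k:np.array(v) for k,v in pickle.load(open("w4.pkl","rb")).items()}
psi=166.1
for tz in(.158,.160,.162):
    p=keyfit(c,psi,tz,279.95,237.8,.01)
    R_=np.array([[np.cos(np.radians(psi)),np.sin(np.radians(psi))],[np.sin(np.radians(psi)),-np.cos(np.radians(psi))]])
    print(tz,p,"key-TCP tool xy",R_@(p-[.5503,.0333]),"plug-key tool xy",R_@(np.array([.54938,.03279])-p))
    for zz,xx in((0,.009),(0,.004),(.005,.009)): print("  tip row",proj(c,place(*p,np.radians(psi),[xx,0,zz])+[0,0,tz]).round(1))
E
```

```text
0.158 [0.55177623 0.03284544] key-TCP tool xy [-1.54220180e-03 -8.66200048e-05] plug-key tool xy [ 0.00231274 -0.00062946]
  tip row [[279.9 221.5]]
  tip row [[279.9 230.5]]
  tip row [[279.9 224.3]]
0.16 [0.55108479 0.03301163] key-TCP tool xy [-8.31082521e-04 -9.13984025e-05] plug-key tool xy [ 0.00160163 -0.00062468]
  tip row [[279.9 221.3]]
  tip row [[279.9 230.4]]
  tip row [[279.9 224.2]]
0.162 [0.55039335 0.03317782] key-TCP tool xy [-1.19963245e-04 -9.61768003e-05] plug-key tool xy [ 0.00089051 -0.0006199 ]
  tip row [[279.9 221.1]]
  tip row [[279.9 230.3]]
  tip row [[279.9 224. ]]
```

>>> jog_arm(plan=[{"grip": 0,"xyz": [0.03,-0.012,0.3],"yaw": 0},{"grip": 0,"xyz": [0,0,0.5],"yaw": 0},{"grip": 0,"xyz": [0,0,0.5],"yaw": 0},{"grip": 0,"xyz": [0,0,0.3],"yaw": 0},{"grip": 0,"xyz": [0,0,0.18],"yaw": 0},{"grip": 0,"xyz": [0,0,0],"yaw": 0},{"grip": 0,"xyz": [0,0,0],"yaw": 0},{"grip": 0,"xyz": [0,0,0],"yaw": 0}])

```text
time_s: 15.5
position: [0.5492, 0.031, 0.116]
eef_rot: [180.0, 0.2, 166.0]
force: [0.2, -0.1, -0.3]
width: 0.126
grasp_force: 78.0
```

```bash
python3 shot.py w5; python3 plug.py w5 .07 "[]"
python3 - <<'E'
import cv2
im=cv2.imread("pics/w5.png")
g=cv2.cvtColor(im,6)
for r in range(206,248,2): print(r,g[r,262:298])
E
```

```text
[0.54924536 0.03103786 0.11597241] [1.79976410e+02 1.55805322e-01 1.65952023e+02] [ 0.15249187 -0.07878689 -0.3422348 ] [ -4.1  10.7 107.9  -0.   61.3 -80. ] 15.5 0.1257185946317584
plug [0.54777538 0.03324365 0.01710716] spread 0.005666447752513437
((283.38006591796875, 224.6371612548828), (55.5315055847168, 65.65864562988281), 90.7236328125) (250, 196, 67, 55)
206 [180 188 188 187 186 186 185 185 184 185 185 184 183 179 174 165 158 155
 155 155 154 155 153 152 151 151 151 157 165 176 180 182 183 184 183 184]
208 [185 186 188 187 187 187 187 187 188 187 189 187 186 183 181 180 180 181
 181 180 180 180 180 182 182 180 180 180 179 177 175 178 181 183 184 185]
210 [189 190 189 189 189 190 190 190 190 190 190 189 189 188 188 189 189 188
 190 189 188 188 190 189 188 185 185 183 184 185 185 188 189 188 187 188]
212 [190 190 190 189 188 190 190 190 190 190 189 189 189 178 165 153 147 145
 143 140 139 138 134 130 127 124 123 121 121 119 123 154 185 188 189 189]
214 [189 190 189 190 190 190 190 190 189 189 189 192 192 176 146 114 108 106
 108 110 109 110 108 107 108 106 104  97 101 112 120 1
[... 1735 characters left out ...]
50 150 149 148 149 149
 149 149 149 148 148 147 127  90  77  80  97 116 133 168 190 192 189 188]
240 [152 181 163 121  85  44  25  23  24  25  25  25  26  27  26  25  27  24
  25  27  26  24  27  26  26  25  25  23  25  30  54 132 182 188 188 187]
242 [111 111 105  86  51  26  20  21  20  21  22  21  21  21  22  22  22  21
  24  23  19  21  21  21  22  23  21  22  23  19  27  73 141 181 188 190]
244 [108 105  80  31  23  24  23  23  23  24  23  23  24  22  24  23  23  22
  25  24  24  24  23  24  23  24  23  23  26  22  21  31  75 148 187 190]
246 [105  84  43  23  24  24  25  24  25  24  24  24  24  25  24  25  25  23
  23  25  23  24  23  24  23  25  26  25  24  22  24  27  35  88 156 187]
```

View pics/w5.png

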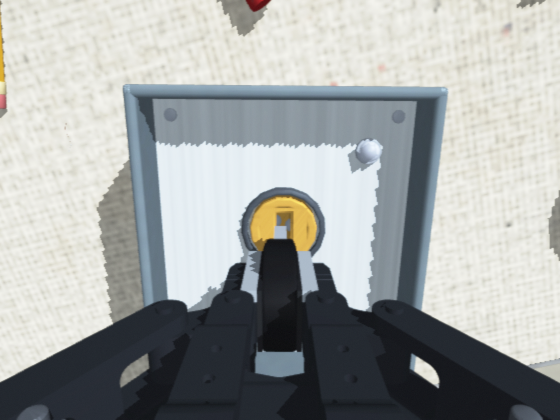

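The view shows the blade just in front of the plug. The slot is centred at about column 284.5 and the blade at 280, so the key sits a few mm to the left of the slot. I'll compute the shift.

```bash
cat > fit5.py <<'E'
from h import *; import pickle
n,zt,psi="w5",.116-.044,165.95
def R2(psi): a=np.radians(psi); return np.array([[np.cos(a),np.sin(a)],[np.sin(a),-np.cos(a)]])
def plugc(n,rmax):
    c={k:np.array(v) for k,v in pickle.load(open(n+".pkl","rb")).items()}
    im=cv2.imread(f"pics/{n}.png").astype(int)
    m=(im[...,2]-im[...,0]>70).astype(np.uint8); m[:,:200]=0;m[:,360:]=0;m[:100]=0;m[300:]=0
    k=max(cv2.findContours(m,cv2.RETR_EXTERNAL,1)[0],key=cv2.contourArea)[:,0].astype(float)
    k=k[k[:,1]<rmax]
    W=np.array([atz(c,p,.061) for p in k])[:,:2]
    o=least_squares(lambda p:np.hypot(*(W-p).T)-.0182,W.mean(0),loss="soft_l1",f_scale=.0003); print(n,"plug",o.x,np.std(o.fun)); return c,o.x
c4,p4=plugc("w4",300)
c,p=plugc("w5",228)
print("w4 slot tool-y offset",R2(166.1)@(atz(c4,(279.5,192.5),.061)[:2]-p4))
print("w5 slot tool offset",R2(psi)@(atz(c,(284.7,216),.061)[:2]-p), "front edge",R2(psi)@(atz(c,(284.7,211.3),.061)[:2]-p))
print("w4 front/back edge",R2(166.1)@(atz(c4,(279.5,180),.061)[:2]-p4),R2(166.1)@(atz(c4,(279.5,204.7),.061)[:2]-p4))
for row in(237.8,238.3):
    k=keyfit(c,psi,zt,280.0,row,.008); print("key",k,"key-TCP",R2(psi)@(k-[.54925,.03104]),"plug-key",R2(psi)@(p-k))
E
python3 fit5.py
```

```text
w4 plug [0.54937567 0.03279224] 0.00029265792189725335
w5 plug [0.52656958 0.03912795] 0.0065845358529788185
w4 slot tool-y offset [0.00057692 0.00050345]
w5 slot tool offset [-0.01620672  0.00022806] front edge [-0.01352192  0.00021648]
w4 front/back edge [0.01049863 0.00049769] [-0.00927885  0.00050917]
key [0.55001658 0.03078885] key-TCP [-8.04622258e-04 -5.75318307e-05] plug-key [0.02477004 0.00239743]
key [0.55021041 0.03074056] key-TCP [-1.00437633e-03 -5.73286413e-05] plug-key [0.0249698  0.00239723]
```

```bash
sed -i 's/,W.mean(0),loss/,[.549,.0335],loss/' fit5.py
cat >> fit5.py <<'E'
f=R2(psi)@(atz(c,(284.5,211.3),.061)[:2]-k); print("slotcentre-key via front edge",f-[.0099,0])
E
python3 fit5.py
```

```text
w4 plug [0.54937567 0.03279224] 0.0002926579206181468
w5 plug [0.54938786 0.03277348] 0.00594218774282379
w4 slot tool-y offset [0.00057692 0.00050344]
w5 slot tool offset [0.00747159 0.00085287] front edge [0.0101564  0.00084129]
w4 front/back edge [0.01049863 0.00049769] [-0.00927885  0.00050917]
key [0.55001658 0.03078885] key-TCP [-8.04622258e-04 -5.75318307e-05] plug-key [0.00109172 0.00177262]
key [0.55021041 0.03074056] key-TCP [-1.00437633e-03 -5.73286413e-05] plug-key [0.00129148 0.00177242]
slotcentre-key via front edge [0.00154783 0.00250405]
```

>>> jog_arm(plan=[{"grip": 0,"xyz": [0.026,0.042,0],"yaw": 0},{"grip": 0,"xyz": [0,0,0.1],"yaw": 0},{"grip": 0,"xyz": [0,0,0],"yaw": 0},{"grip": 0,"xyz": [0,0,0],"yaw": 0},{"grip": 0,"xyz": [0,0,0],"yaw": 0},{"grip": 0,"xyz": [0,0,0],"yaw": 0},{"grip": 0,"xyz": [0,0,0],"yaw": 0},{"grip": 0,"xyz": [0,0,0],"yaw": 0}])

```text
time_s: 16.35
position: [0.5473, 0.0336, 0.1096]
eef_rot: [180.0, 0.0, 166.0]
force: [1.5, -0.5, -0.5]
width: 0.132
grasp_force: 78.0
```

>>> jog_arm(plan=[{"grip": 0,"xyz": [-0.024,0,0],"yaw": 0},{"grip": 0,"xyz": [0,0,0],"yaw": 0},{"grip": 0,"xyz": [0,0,0.04],"yaw": 0},{"grip": 0,"xyz": [0,0,0.04],"yaw": 0},{"grip": 0,"xyz": [0,0,0.04],"yaw": 0},{"grip": 0,"xyz": [0,0,0.04],"yaw": 0},{"grip": 0,"xyz": [0,0,0],"yaw": 0},{"grip": 0,"xyz": [0,0,0],"yaw": 0}])

```text
time_s: 17.15
position: [0.5483, 0.0333, 0.1014]
eef_rot: [-180.0, -0.0, 166.0]
force: [-0.7, 1.1, -0.2]
width: 0.132
grasp_force: 78.0
```

>>> jog_arm(plan=[{"grip": 0,"xyz": [0,0,0.04],"yaw": 0},{"grip": 0,"xyz": [0,0,0.04],"yaw": 0},{"grip": 0,"xyz": [0,0,0.04],"yaw": 0},{"grip": 0,"xyz": [0,0,0],"yaw": 0},{"grip": 0,"xyz": [0,0,0],"yaw": 0},{"grip": 0,"xyz": [0,0,0],"yaw": 0},{"grip": 0,"xyz": [0,0,0],"yaw": 0},{"grip": 0,"xyz": [0,0,0],"yaw": 0}])

```text
time_s: 17.95
position: [0.5484, 0.0333, 0.0956]
eef_rot: [-180.0, -0.0, 166.0]
force: [-1.9, -0.3, 0.2]
width: 0.129
grasp_force: 78.2
```

>>> jog_arm(plan=[{"grip": 0,"xyz": [0,0,0.04],"yaw": 0.5},{"grip": 0,"xyz": [0,0,0.04],"yaw": -0.5},{"grip": 0,"xyz": [0,0,0.04],"yaw": -0.5},{"grip": 0,"xyz": [0,0,0.04],"yaw": 0.5},{"grip": 0,"xyz": [0,0,0],"yaw": 0},{"grip": 0,"xyz": [0,0,0],"yaw": 0},{"grip": 0,"xyz": [0,0,0],"yaw": 0},{"grip": 0,"xyz": [0,0,0],"yaw": 0}])

```text
time_s: 18.75
position: [0.5486, 0.0328, 0.0876]
eef_rot: [-180.0, 0.0, 166.0]
force: [0.5, -4.4, -1.3]
width: 0.128
grasp_force: 78.0
```

>>> jog_arm(plan=[{"grip": 0,"xyz": [0,-0.008,0.04],"yaw": 0.5},{"grip": 0,"xyz": [0,0,0.04],"yaw": -0.5},{"grip": 0,"xyz": [0,0,0.04],"yaw": -0.5},{"grip": 0,"xyz": [0,0,0.04],"yaw": 0.5},{"grip": 0,"xyz": [0,0,0.04],"yaw": 0},{"grip": 0,"xyz": [0,0,0],"yaw": 0},{"grip": 0,"xyz": [0,0,0],"yaw": 0},{"grip": 0,"xyz": [0,0,0],"yaw": 0}])

```text
time_s: 19.55
position: [0.5489, 0.0334, 0.0775]
eef_rot: [179.9, 0.1, 166.0]
force: [2.0, -0.5, -2.1]
width: 0.127
grasp_force: 77.9
```

>>> jog_arm(plan=[{"grip": 0,"xyz": [0,0,0.04],"yaw": 0.5},{"grip": 0,"xyz": [0,0,0.04],"yaw": -0.5},{"grip": 0,"xyz": [0,0,0.03],"yaw": -0.5},{"grip": 0,"xyz": [0,0,0],"yaw": 0.5},{"grip": 0,"xyz": [0,0,0],"yaw": 0},{"grip": 0,"xyz": [0,0,0],"yaw": 0},{"grip": 0,"xyz": [0,0,0],"yaw": 0},{"grip": 0,"xyz": [0,0,0],"yaw": 0}])

```text
time_s: 20.35
position: [0.5484, 0.0335, 0.0727]
eef_rot: [179.9, -0.0, 166.0]
force: [-0.9, 1.4, 5.3]
width: 0.126
grasp_force: 79.0
```

>>> jog_arm(plan=[{"grip": 0,"xyz": [0,0,0.03],"yaw": 0.5},{"grip": 0,"xyz": [0,0,0.02],"yaw": -0.5},{"grip": 0,"xyz": [0,0,0],"yaw": -0.5},{"grip": 0,"xyz": [0,0,0],"yaw": 0.5},{"grip": 0,"xyz": [0,0,0],"yaw": 0},{"grip": 0,"xyz": [0,0,0],"yaw": 0},{"grip": 0,"xyz": [0,0,0],"yaw": 0},{"grip": 0,"xyz": [0,0,0],"yaw": 0}])

```text
time_s: 21.15
position: [0.549, 0.0334, 0.0726]
eef_rot: [180.0, -0.0, 166.0]
force: [-5.4, 2.2, 17.2]
width: 0.129
grasp_force: 80.9
```

>>> jog_arm(plan=[{"grip": 0,"xyz": [0,0,-0.03],"yaw": 0},{"grip": 0,"xyz": [0,0,0],"yaw": 0.7},{"grip": 0,"xyz": [0,0,0],"yaw": 0.7},{"grip": 0,"xyz": [0,0,0],"yaw": 0.7},{"grip": 0,"xyz": [0,0,0],"yaw": 0.7},{"grip": 0,"xyz": [0,0,0],"yaw": 0.7},{"grip": 0,"xyz": [0,0,0],"yaw": 0.7},{"grip": 0,"xyz": [0,0,0],"yaw": 0}])

```text
time_s: 21.95
position: [0.5492, 0.0336, 0.0727]
eef_rot: [179.9, 0.0, 140.7]
force: [-1.6, 2.5, 8.5]
width: 0.129
grasp_force: 79.5
```

>>> jog_arm(plan=[{"grip": 0,"xyz": [0,0,0],"yaw": 0.8},{"grip": 0,"xyz": [0,0,0],"yaw": 0.8},{"grip": 0,"xyz": [0,0,0],"yaw": 0.8},{"grip": 0,"xyz": [0,0,0],"yaw": 0.8},{"grip": 0,"xyz": [0,0,0],"yaw": 0.8},{"grip": 0,"xyz": [0,0,0],"yaw": 0.8},{"grip": 0,"xyz": [0,0,0],"yaw": 0.8},{"grip": 0,"xyz": [0,0,0],"yaw": 0}])

```text
time_s: 22.75
position: [0.5496, 0.0339, 0.0727]
eef_rot: [179.8, -0.1, 107.1]
force: [-0.1, 3.1, 7.8]
width: 0.125
grasp_force: 79.5
```

```bash
python3 -c "
from cell import manip;s=manip.state();print(s['position'],s['eef_rot'],s['force'],s['torque'],s['q'])"
```

```text
[0.54955883 0.03388223 0.07269199] [ 1.79842209e+02 -5.79699916e-02  1.07125316e+02] [-0.05165275  3.10831914  7.76829457] [0.60851183 0.05675934 0.02660723] [ -3.83762107  14.38625849 108.90696596   0.13249121  56.58023812
 -21.03570712]
```

>>> jog_arm(plan=[{"grip": 0,"xyz": [0,0,0],"yaw": 0.9},{"grip": 0,"xyz": [0,0,0],"yaw": 0.9},{"grip": 0,"xyz": [0,0,0],"yaw": 0.9},{"grip": 0,"xyz": [0,0,0],"yaw": 0.9},{"grip": 0,"xyz": [0,0,0],"yaw": 0.9},{"grip": 0,"xyz": [0,0,0],"yaw": 0.9},{"grip": 0,"xyz": [0,0,0],"yaw": 0.7},{"grip": 0,"xyz": [0,0,0],"yaw": 0.7}])

```text
time_s: 23.55
position: [0.5502, 0.0339, 0.0727]
eef_rot: [179.8, -0.2, 66.2]
force: [0.9, 3.5, 6.6]
width: 0.132
grasp_force: 79.3
```

```bash
python3 -c "
from cell import manip;s=manip.state();print(s['position'],s['eef_rot'],s['force'],s['torque'],s['q'])"
```

```text
[0.55017611 0.03394958 0.07271031] [179.83749823  -0.18653769  66.24226126] [0.89094744 3.47683782 6.63027216] [ 0.68228729 -0.18051183  0.07541487] [ -3.83148481  14.40001924 108.88738622   0.14389506  56.49633019
  19.84731618]
```

>>> jog_arm(plan=[{"grip": 0,"xyz": [0,0,0],"yaw": 0.4},{"grip": 0,"xyz": [0,0,0],"yaw": 0.4},{"grip": 0,"xyz": [0,0,0],"yaw": 0},{"grip": 0,"xyz": [0,0,0],"yaw": 0},{"grip": 0,"xyz": [0,0,0],"yaw": 0},{"grip": 0,"xyz": [0,0,0],"yaw": 0},{"grip": 0,"xyz": [0,0,0],"yaw": 0},{"grip": 0,"xyz": [0,0,0],"yaw": 0}])

```text
time_s: 24.35
position: [0.5503, 0.034, 0.0727]
eef_rot: [179.8, -0.2, 61.8]
force: [1.7, 4.1, 6.1]
width: 0.127
grasp_force: 79.4
```

```bash
python3 -c "
from cell import manip;s=manip.state();print(s['position'],s['eef_rot'],s['force'],s['torque'])"
```

```text
[0.55031124 0.03399786 0.07271217] [179.82388266  -0.1819883   61.76086071] [1.71070099 4.13571447 6.07332784] [ 0.73834319 -0.2851361   0.67630292]
```

The moment about z jumped from 0.08 to 0.68 Nm, so the plug is at its stop with the key still seated.

```bash
python3 -c "
from cell import manip;print(manip.hand_in())"
```

```text
the job is handed in; nothing more can be done
None
```

I handed the job in at about 24 s, with the cover swung open to roughly 107° and the round key seated and held clockwise against its stop at 80 N grip. `hand_in` gave no verdict, and I read the seating and the stop from force and position readings, with no picture taken after the key went in.

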